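# Load a jar into the indexing carousel and turn it one click

### The arm

A 6-joint arm with a two-finger parallel gripper is mounted at the origin on the work surface; the furniture and walls round the work are solid. World frame = base frame: x ahead of the robot, y to its left, z up, the work surface at z = 0. Lengths are in m, angles in rad, forces in N, time in s.
With the tool pointing down it reaches from about 0.35 to 0.975 m from the base axis. Payload 4.9 kg.
Tool frame: the origin (TCP) lies midway between the tips of the shut fingers; the grasp point (between the pads) lies 19 mm behind it; z points along the fingers, y is the line along which they close (so a half turn about z gives the same grasp; the last joint's range is limited). The gripper opens to 85 mm and grips with 20 to 120 N. Pads are 22 mm wide; open, the fingers measure 114 mm over their backs; the gripper's body (76 mm by 85 mm) begins 54 mm behind the grasp point. The pads swing forward as they close: fully open they stand 13 mm farther back than shut.
Start: joints at [1.221, 0.053, 1.613, -0, 1.476, -0.119], TCP at [0.143, 0.608, 0.231] pointing down, gripper open.
Joint ranges: [-3.01, 3.01], [-1.01, 2.22], [0.06, 2.58], [-1.02, 4.17], [0.09, 2.62], [-3.14, 3.14]. Speed limits (rad/s): [2.57, 2.57, 3.14, 3.14, 3.14, 3.14].

### API

Orientations are given as a unit quaternion [w, x, y, z].
In Python, from plant import state, grab_frame, camera_info, job_done, spot_in, masks_of, pinpoint gives the robot as it stands.
- The arm moves only by the shell command python3 -m handwheel 'ROWS' [OPENING]. ROWS is JSON, a list that holds one entry, the list of rows, each a list of 6 numbers: the shift along the world's x, y, z in m, then the turn, a rotation vector about the world's x, y, z in degrees. In form: [[[tx, ty, tz, ax, ay, az], ...]]. A call has 1 to 20 rows; each row shifts and turns the commanded pose from where the row before left it; what a row does not reach is not made up. A row lasts 1/12 s, in which the tool goes at most 41.7 mm and 7.16 degrees, less where a joint would pass 70% of its speed; a pose out of reach is approached as far as the arm can. A call is refused whole if a number of a shift passes 0.0417 or a number of a turn 7.16, either way. A call with a gripper value outside its range is refused whole. OPENING is the opening, from 0 (shut) to 1 (fully open), set as the call begins (- or left out, the last holds). The fingers move at their own pace and stop on an object; the grip force is fixed at half the most. Time passes only in rows, so rows that do not move let the fingers close. It gives the time, the measured TCP pose, the force, the opening and the grip force at its end, in the units of the state.
- state(): the state, without advancing time (a new reading comes with each control period).
- grab_frame(name): name is "scene" or "top" or "wrist"; returns (picture, depth): 480x640x3 uint8, blue, green, red; 480x640 float32, m along the optical axis (not along the pixel's ray), 0 where there is no reading.
- camera_info(name): a dict with "fx", "fy", "cx", "cy" (pixels), "T" (4x4, takes a point from camera to world coordinates). Camera axes: x right, y up, looking along -z (the intrinsics and any distortion apply to the point x, -y, -z); pixel columns grow to the right and rows downward; lengths in m; the calibration is good to about 2 mm. A picture is of the moment at which its call begins: read the wrist's pose just before it. camera_info takes no time and is no camera call; for the wrist camera it gives the pose at the moment of the call.
- job_done(): hands the job in; it is judged then, once.
Trained networks look in the newest picture that a camera, given by its name, has taken for a name from the list of things; names that differ only in an ending like _2 or _b are one class to them, and where a whole thing is asked for, a point or a joint stands for the part that bears it (a point fixed in the world has none). Each returns a list of dicts, best first, with "conf" (0 to 1); they miss things now and then, are a little off and sometimes report something else, mostly with a low value. They report only what shows in the picture. A call takes as long as a camera call. They do not tell look-alikes from the thing itself.
- spot_in(camera, thing): "box" ([left, top, width, height] in pixels, round what is visible of it).
- masks_of(camera, thing): "region" (480x640 bool, what is visible of it) and "box" ([left, top, width, height] in pixels, round what is visible of it).
- pinpoint(camera, thing): "position" ([column, row] in pixels: a listed point, or the origin of a listed thing).
The state is a dict: "time": time; "joint_pos": joint angles; "joint_vel": joint speeds; "joint_efforts": joint torques, N m; "tool_pos": TCP position; "tool_rot": TCP orientation; "contact_force": force on the tool from outside, world axes, zero at the start; "ft_torque": the same for the moment, N m; "gripper_width": opening from 0.0 (shut) to 1.0 (fully open); "grasp_force": force on a finger pad.
Only numpy, scipy, OpenCV 4.12 (cv2) and the standard library are available. Lean on these libraries where they do the work, as an engineer would, in place of code of your own. Each camera call takes 0.05 s, during which the arm holds its last target. There are 200 camera calls.

### The job

Put the loose screw-cap jar upright into the empty carousel pocket beside the catch block, and press it down gently past the sprung clips until it bears firmly on the seat plate below, with about 15 N and never more than 22 N. Then turn the carousel exactly one click clockwise (seen from above) and let go of it there, with the jar still home in its pocket and the other things on the table left alone.

Things in the scene. Friction and masses are not known exactly. Their poses are not given: they have to be found in the camera images.
- jar: The only loose screw-cap jar (white cap): an upright cylinder 47 mm in diameter, 60 mm tall, 0.06 to 0.13 kg; the cap is the upper 16 mm. It stands upright on the table. Origin at the centre of its underside, z up.
- pocket_mouth (a point): Centre of the open top of the pocket to load: an upright grey tube, bore 51 mm, outside 58 mm, on the carousel's wheel, mouth 64 mm above the table, floor 32 mm below the mouth, axis 80 mm from the carousel's axis. Its x axis points outward from that axis, z up; it turns with the carousel. The two pockets next to it are empty too, the two opposite hold jars.
- clips (a point): Point on the pocket's axis, 9 mm below the mouth, at the height of the centres of three sprung steel balls in the wall of this pocket only. They project 2 mm into the jar's path, first touch the jar's lower edge about 4 mm below the mouth, resist it with up to about 6 N until it is 9 mm below the mouth, then little, but keep the jar from rising or sinking by itself.
- catch_mark (a point): Top centre of the small square aluminium catch block on the carousel's stand, just outside the wheel, 29 mm above the table, 130 mm from the carousel's axis. It does not turn. At the start the pocket to load stands beside it.
- pocket_seat: Floor of that pocket, origin on its axis 32 mm below the mouth. It carries the stiffly sprung seat plate (15 N per mm), whose height was set by a screw: its top is 6 to 20 mm above this origin, not measured, to be felt: the jar must press on it with over 10 N, beyond what the clips take. About 15 N in all is right; the plate must never feel over 22 N. The jar may rise 1 mm when let go.
- carousel (a joint): Angle of the carousel, rad, growing clockwise seen from above. It rests in a sprung click every 1.257 rad (72 degrees, five pockets): 0 at the start, 1.257 after one click. It needs about 0.25 N m to leave a click; about half way (0.5 to 0.75) it can hang, and from 0.8 it is drawn into the next click by itself.
- knob_top (a point): Top centre of the carousel's black bar knob, on the carousel's axis, 92 mm above the table. The bar is 50 mm long (along the point's y axis), 12 mm thick (along its x axis) and 28 mm high, on a round stem 22 mm in diameter; it turns with the carousel. The point's x axis points to the pocket being loaded.
- pot: Round pot without handle, 76 mm wide, 70 mm tall, a bystander; origin at the centre of its underside.
- stamp: Turned wooden stamp, 26 mm wide, 67 mm tall, standing upright, a bystander; origin at the centre of its underside.
- spray_bottle: Spray bottle, 176 mm tall, a bystander at the left; origin at the centre of its underside.
Things that resemble listed ones, but are neither listed nor needed, are in the scene too. Leave any black or turquoise look-alike of the jar alone.

How it is judged:
On the way, in this order (a step that is already met when the one before it is completed fails the run):
1. the jar stands upright in the loading pocket and is pressed on the seat with more than 10 N, the carousel still in its first click (contact force between jar and pocket_seat above 10 N and horizontal distance between jar and pocket_mouth below 0.005 m and angle between jar's own z axis and vertical below 0.12 rad and value of joint carousel between -0.25 and 0.25 rad), for 0.05 s.
2. the carousel has been turned clockwise to the next click (value of joint carousel between 1.17 and 1.35 rad), for 0.2 s.
At the end, for the whole second after the job is handed in: The carousel rests in the next click (joint within about 0.09 rad of 1.257); the jar stands still and upright (within 7 degrees) in its pocket, within 5 mm of the pocket's axis and with its underside no more than 21.5 mm above the pocket floor; nothing is held (all of step 2 and horizontal distance between jar and pocket_mouth below 0.005 m and angle between jar's own z axis and vertical below 0.12 rad and z of jar in the frame of pocket_seat below 0.0215 m and linear speed of jar below 0.02 m/s); the robot touches nothing.
It fails at once if the jar is pressed on its seat plate with more than 22 N (contact force between jar and pocket_seat above 22 N).
It fails at once if the carousel is turned more than one click, or the wrong way (value of joint carousel above 1.75 rad or value of joint carousel below -0.5 rad).
It fails at once if a bystander is moved by more than 30 mm (distance of any of pot, stamp, spray_bottle from where it was at the start of the episode above 0.03 m).
It also fails if it takes over 64 s, if anything falls off the work surface, if the arm or the gripper's body presses on something with over 40 N, if the wrist force passes 120 N, or if a joint passes its speed limit or range.

## Working session

There is one attempt and no reset: what is moved stays moved. The work goes in short steps, Python scripts to look and compute and a shell command to move; the robot and the scene stay as the last step left them, time stands still between calls to the robot, and variables do not carry over. Pictures are saved under pics/ and viewed, at most 10 in all, crops included, and the job is handed in when it is done.

```bash
ls; mkdir -p pics; cat > h.py <<'E'
import numpy as np,cv2
from plant import *
def world(cam,u,v,z=None,d=None,info=None):
    c=info or camera_info(cam); T=np.array(c["T"])
    r=np.array([(u-c["cx"])/c["fx"],-(v-c["cy"])/c["fy"],-1.0])
    R=T[:3,:3]@r; o=T[:3,3]
    if d is None: d=(z-o[2])/R[2]
    return o+R*d
E
python3 - <<'E'
from h import *
for cam in("top","scene"):
    im,d=grab_frame(cam); cv2.imwrite(f"pics/{cam}0.png",im)
    c=camera_info(cam); print(cam,{k:v for k,v in c.items() if k!="T"},np.round(c["T"],3).tolist())
    for t,z in(("jar",0),("pocket_mouth",.064),("catch_mark",.029),("knob_top",.092),("pot",0),("stamp",0),("spray_bottle",0)):
        for p in pinpoint(cam,t)[:4]:
            print(t,round(p["conf"],2),np.round(p["position"],1),np.round(world(cam,*p["position"],z=z,info=c),4))
print(state())
E
```

```text
pics
top {'fx': 606.2114040855541, 'fy': 606.2114040855541, 'cx': 318.3914930569226, 'cy': 240.7460043759052} [[0.011, 0.991, -0.136, 0.204], [-1.0, 0.012, 0.006, 0.091], [0.008, 0.136, 0.991, 1.882], [0.0, 0.0, 0.0, 1.0]]
jar 0.76 [267.5 247. ] [0.4409 0.2378 0.    ]
jar 0.6 [225.5 215.9] [0.5378 0.3721 0.    ]
jar 0.57 [301.6 248.1] [0.4387 0.1312 0.    ]
jar 0.56 [258.1 271.7] [0.3631 0.2652 0.    ]
pocket_mouth 0.7 [397.1 228.6] [ 0.4941 -0.1593  0.064 ]
knob_top 0.59 [376.7 231.8] [ 0.4791 -0.0944  0.092 ]
pot 0.71 [458.1 234.7] [ 0.4873 -0.36    0.    ]
pot 0.36 [400.1 227.8] [ 0.5069 -0.1776  0.    ]
stamp 0.53 [234.4 247.4] [0.4383 0.3411 0.    ]
spray_bottle 0.62 [177.6 220.7] [0.5206 0.5219 0.    ]
scene {'fx': 485.1360370755287, 'fy': 485.1360370755287, 'cx': 324.30051566819014, 'cy': 237.38833219905757} [[0.587, -0.555, 0.59, 1.186], [0.81, 0.393, -0.436, -0.484], [0.01, 0.733, 0.68, 0.919], [0.0, 0.0, 0.0, 1.0]]
jar 0.91 [361.8 209.2] [0.3536 0.2689 0.    ]
jar 0.89 [349.1 244.5] [0.4516 0.1442 0.    ]
jar 0.67 [369.9 227.1] [0.4293 0.2371 0.    ]
jar 0.6 [427.7 228.3] [
[... 433 characters left out ...]
1.22096511e+00,  5.26758000e-02,  1.61286091e+00, -9.44847550e-06,
        1.47601197e+00, -1.19008136e-01]), 'joint_vel': array([ 3.67285977e-05, -3.38727485e-04,  1.05206795e-03, -9.37771204e-06,
       -1.00546700e-03, -1.95644024e-03]), 'joint_efforts': array([ 1.05508461e-03, -3.93636703e+01, -3.70445716e+01, -1.28971433e-04,
        6.47013294e-04, -7.41284282e-06]), 'tool_pos': array([0.14299202, 0.60841716, 0.23134197]), 'tool_rot': array([9.68165727e-06, 1.15155058e-01, 9.93347528e-01, 2.02938010e-05]), 'contact_force': array([-0.79292284, -0.68576323, -0.45044848]), 'ft_torque': array([ 0.052338  , -0.03691143, -0.00266534]), 'grasp_force': 0.0, 'gripper_width': 1.0009143556650966}
```

```bash
python3 - <<'E'
import cv2
a=cv2.imread("pics/scene0.png");cv2.imwrite("pics/s1.png",cv2.resize(a[170:400,140:500],(800,511),interpolation=cv2.INTER_CUBIC))
a=cv2.imread("pics/top0.png");cv2.imwrite("pics/t1.png",cv2.resize(a[160:310,160:500],(800,353),interpolation=cv2.INTER_CUBIC))
E
```

```text
(no output)
```

View pics/s1.png

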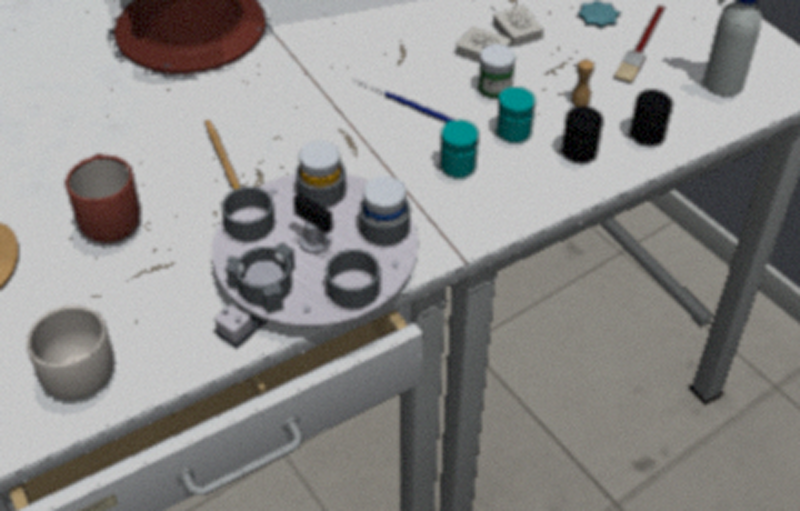

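View pics/t1.png

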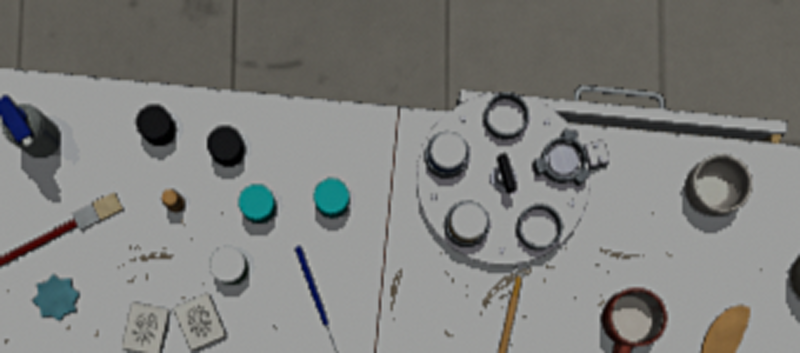

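The loose white-cap jar is in the scene picture at (364,202) and in the top picture at (257,272). Things that could be taken for it:
- Turquoise jars at scene (346,237) and (371,222).
- Black jars at scene (402,231) and (433,223).
- White-cap jars already in pockets at scene (284,248) and (313,264).

The pocket to load, with clips and the catch block, is at scene (259,293), and its catch block is at (246,315). I'll move above the loose jar and check with the wrist camera.

```bash
python3 -m handwheel '[[[0.0177,-0.0283,0,0,0,0],[0.0177,-0.0283,0,0,0,0],[0.0177,-0.0283,0,0,0,0],[0.0177,-0.0283,0,0,0,0],[0.0177,-0.0283,0,0,0,0],[0.0177,-0.0283,0,0,0,0],[0.0177,-0.0283,0,0,0,0],[0.0177,-0.0283,0,0,0,0],[0.0177,-0.0283,0,0,0,0],[0.0177,-0.0283,0,0,0,0],[0.0177,-0.0283,0,0,0,0],[0.0177,-0.0283,0,0,0,0],[0,0,0,0,0,0],[0,0,0,0,0,0]]]' 1
cat > look.py <<'E'
import sys
from h import *
name=sys.argv[1]
c=camera_info("wrist"); im,d=grab_frame("wrist"); cv2.imwrite(f"pics/{name}.png",im)
print("cam",np.round(np.array(c["T"]),3).tolist(),c["fx"])
for a in sys.argv[2:]:
    t,z=a.split(":")
    for p in pinpoint("wrist",t)[:3]: print(t,"pt",round(p["conf"],2),np.round(p["position"],1),np.round(world("wrist",*p["position"],z=float(z),info=c),4))
    for p in masks_of("wrist",t)[:3]:
        m=p["region"]&(d>0); v,u=np.nonzero(m)
        P=np.array([world("wrist",a,b,d=d[b,a],info=c) for a,b in zip(u[::7],v[::7])])
        top=P[P[:,2]>np.percentile(P[:,2],98)-.004]
        cc,r=cv2.minEnclosingCircle(top[:,:2].astype(np.float32)*1000)
        print(t,"mask",round(p["conf"],2),p["box"],"ztop",np.round(np.percentile(P[:,2],98),4),"circle mm",np.round(cc,1),round(r,1),"med",np.round(np.median(top,0),4))
print(state()["tool_pos"],state()["tool_rot"])
E
python3 look.py w1 jar:0
```

```text
time: 1.97
tool_pos: [0.3561, 0.2678, 0.2315]
tool_rot: [0.0, 0.117, 0.993, 0.0]
contact_force: [0.7, 0.4, -0.1]
gripper_width: 1.001
grasp_force: 0.0
cam [[0.232, -0.92, -0.317, 0.275], [0.973, 0.22, 0.075, 0.287], [0.001, -0.326, 0.945, 0.375], [0.0, 0.0, 0.0, 1.0]] 351.95322321185745
jar pt 0.83 [356.2 320.2] [0.5139 0.2745 0.    ]
jar pt 0.76 [320.5 198.5] [0.3561 0.2672 0.    ]
jar pt 0.7 [230.5 298. ] [0.449  0.1343 0.    ]
jar mask 0.97 [202.6, 283.6, 45.8, 57.1] ztop 0.0611 circle mm [446.8 136.2] 21.7 med [0.4474 0.1456 0.0599]
jar mask 0.8 [296.6, 178.2, 48.2, 61.1] ztop 0.0614 circle mm [357.9 266.6] 23.1 med [0.3573 0.2667 0.0602]
jar mask 0.76 [280.7, 257.9, 48.3, 59.3] ztop 0.0613 circle mm [438.7 230. ] 23.1 med [0.4377 0.2311 0.06  ]
[0.35493245 0.26950533 0.23134416] [-9.33379051e-05  1.14596707e-01  9.93412081e-01  1.52528907e-04]
```

View pics/w1.png

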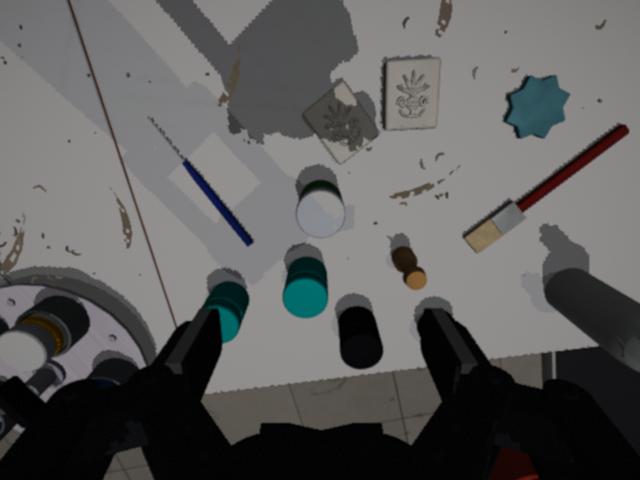

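The wrist view shows the white-cap jar at (320,208), standing clear of the turquoise ones at (306,290) and (225,310). Its depth circle is at (0.3577,0.2667), radius 23 mm and top at 60 mm, which matches the jar. I'll descend and grip it.

```bash
python3 -m handwheel '[[[0.001,-0.001,-0.02,0,0,0],[0.001,-0.001,-0.03,0,0,0],[0.0007,-0.0009,-0.03,0,0,0],[0,0,-0.03,0,0,0],[0,0,-0.03,0,0,0],[0,0,-0.025,0,0,0],[0,0,-0.02,0,0,0],[0,0,-0.015,0,0,0],[0,0,0,0,0,0],[0,0,0,0,0,0],[0,0,0,0,0,0]]]' 1 && python3 -m handwheel '[[[0,0,0,0,0,0],[0,0,0,0,0,0],[0,0,0,0,0,0],[0,0,0,0,0,0],[0,0,0,0,0,0],[0,0,0,0,0,0],[0,0,0,0,0,0],[0,0,0,0,0,0],[0,0,0,0,0,0]]]' 0
```

```text
time: 3.03
tool_pos: [0.3585, 0.267, 0.0324]
tool_rot: [0.001, 0.114, 0.993, 0.0]
contact_force: [0.7, -0.2, 0.1]
gripper_width: 1.001
grasp_force: 0.0
time: 3.78
tool_pos: [0.3591, 0.2665, 0.0326]
tool_rot: [0.001, 0.115, 0.993, 0.001]
contact_force: [-1.4, 1.3, 6.5]
gripper_width: 0.525
grasp_force: 61.3
```

```bash
python3 -m handwheel '[[[0,0,0.01,0,0,0],[0,0,0.02,0,0,0],[0,0,0.03,0,0,0],[0,0,0.03,0,0,0],[0,0,0.03,0,0,0],[0,0,0.03,0,0,0],[0.004,-0.02,0.03,0,0,0],[0.007,-0.035,0.01,0,0,0],[0.007,-0.035,0,0,0,0],[0.007,-0.035,0,0,0,0],[0.007,-0.035,0,0,0,0],[0.007,-0.035,0,0,0,0],[0.007,-0.035,0,0,0,0],[0.007,-0.035,0,0,0,0],[0.007,-0.035,0,0,0,0],[0.007,-0.035,0,0,0,0],[0.007,-0.035,0,0,0,0],[0.007,-0.03,0,0,0,0],[0,0,0,0,0,0],[0,0,0,0,0,0]]]' && python3 look.py w2 pocket_mouth:0.064 knob_top:0.092 clips:0.055 catch_mark:0.029 jar:0.18
```

```text
time: 5.45
tool_pos: [0.4385, -0.1352, 0.221]
tool_rot: [-0.001, 0.117, 0.993, 0.0]
contact_force: [-0.3, 0.5, -0.5]
gripper_width: 0.522
grasp_force: 61.7
cam [[0.232, -0.92, -0.316, 0.357], [0.973, 0.219, 0.074, -0.116], [0.001, -0.324, 0.946, 0.364], [0.0, 0.0, 0.0, 1.0]] 351.95322321185745
pocket_mouth pt 0.28 [122.  273.8] [ 0.4488 -0.3289  0.064 ]
pocket_mouth mask 0.76 [259.4, 111.7, 249.1, 216.4] ztop 0.0935 circle mm [459.4 -32.3] 69.2 med [ 0.456  -0.0347  0.0927]
knob_top pt 0.92 [384.4 260.3] [ 0.4797 -0.0906  0.092 ]
knob_top mask 0.98 [263.2, 118.4, 241.6, 212.5] ztop 0.0935 circle mm [469.1 -74.3] 91.6 med [ 0.4545 -0.035   0.0926]
clips mask 0.81 [257.5, 114.7, 248.0, 217.1] ztop 0.0936 circle mm [465.5 -60.8] 80.9 med [ 0.4541 -0.0343  0.0926]
catch_mark pt 0.8 [260.9 295.7] [ 0.5176 -0.22    0.029 ]
catch_mark mask 0.89 [247.1, 116.8, 262.5, 210.3] ztop 0.0935 circle mm [467.3 -66.4] 84.7 med [ 0.4561 -0.0347  0.0926]
jar pt 0.86 [323.1 276.3] [ 0.4418 -0.135   0.18  ]
jar pt 0.76 [583.8 148.5] [0.4031 0.0107 0.18  ]
jar pt 0.26 [260.5 290.8] [ 0.4424 -0.1727  0.18  ]
jar mask 0.65 [262.9, 239.2, 112.6, 150.6] ztop 0.2496 circle mm [ 437.4 -135.8] 23.2 med [ 0.4352 -0.1349  0.2486]
jar mask 0.56 [562.9, 124.3, 77.1, 57.5] ztop 0.0615 circle mm [447.7 132.1] 22.8 med [0.4468 0.1261 0.0602]
[ 0.43909191 -0.13371873  0.22141488] [ 9.24912760e-05  1.14815189e-01  9.93386865e-01 -2.15138044e-05]
```

View pics/w2.png

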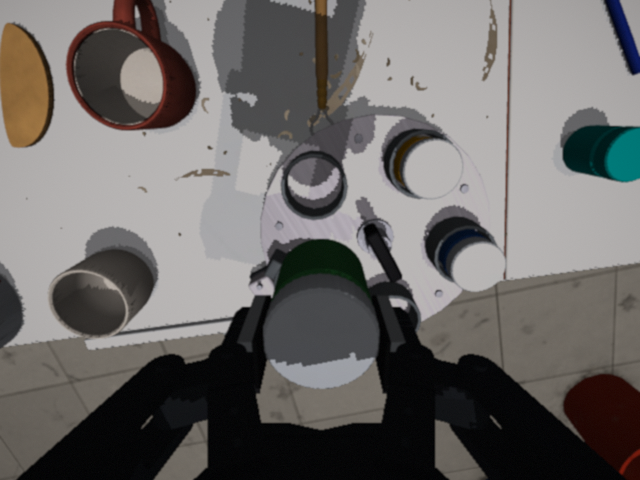

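The held jar hides the pocket at about (310,290). The catch block shows at (261,290) and the knob at (384,255). I'll shift forward to see the pocket in front of the jar.

```bash
python3 -m handwheel '[[[0.03,-0.005,0,0,0,0],[0.03,-0.005,0,0,0,0],[0.03,-0.01,0,0,0,0],[0.015,0,0,0,0,0],[0,0,0,0,0,0],[0,0,0,0,0,0],[0,0,0,0,0,0]]]' && python3 look.py w3 pocket_mouth:0.064 knob_top:0.092 clips:0.055 catch_mark:0.029 pocket_seat:0.032 jar:0.18
```

```text
time: 6.58
tool_pos: [0.5434, -0.1538, 0.221]
tool_rot: [-0.001, 0.115, 0.993, 0.0]
contact_force: [0.7, -0.2, -0.7]
gripper_width: 0.526
grasp_force: 61.7
cam [[0.228, -0.921, -0.316, 0.462], [0.974, 0.216, 0.074, -0.135], [0.0, -0.325, 0.946, 0.364], [0.0, 0.0, 0.0, 1.0]] 351.95322321185745
pocket_mouth pt 0.78 [292.3 167.8] [ 0.4959 -0.1678  0.064 ]
pocket_mouth pt 0.57 [ 98.1 177.3] [ 0.4659 -0.3308  0.064 ]
knob_top pt 0.95 [385.6 124. ] [ 0.4776 -0.0897  0.092 ]
knob_top mask 0.85 [247.0, 2.1, 277.5, 243.8] ztop 0.0935 circle mm [464.9 -35.8] 66.6 med [ 0.4819 -0.0326  0.0927]
clips pt 0.59 [295.8 173.3] [ 0.5022 -0.167   0.055 ]
catch_mark pt 0.77 [251.1 195.4] [ 0.5163 -0.2171  0.029 ]
catch_mark mask 0.65 [233.6, 0.0, 288.7, 244.6] ztop 0.0935 circle mm [465.3 -36.6] 66.5 med [ 0.482  -0.0332  0.0928]
pocket_seat pt 0.81 [295.1 164.9] [ 0.4975 -0.168   0.032 ]
pocket_seat mask 0.71 [274.4, 143.3, 47.3, 50.1] ztop 0.053 circle mm [ 500.2 -167.1] 18.7 med [ 0.4993 -0.1667  0.0516]
jar pt 0.68 [321.9 277.4] [ 0.5472 -0.1545  0.18  ]
jar pt 0.68 [609.4  26. ] [0.4538 0.0029 0.18  ]
jar mask 0.77 [583.6, 0.6, 56.4, 57.8] ztop 0.0607 circle mm [450.2 114.9] 13.7 med [0.4484 0.1128 0.0596]
jar mask 0.71 [262.6, 236.5, 115.2, 154.2] ztop 0.2496 circle mm [ 542.2 -154.1] 23.2 med [ 0.54   -0.1536  0.2486]
[ 0.54404327 -0.15407542  0.22132113] [1.21332415e-05 1.15148630e-01 9.93348274e-01 6.24518022e-06]
```

View pics/w3.png

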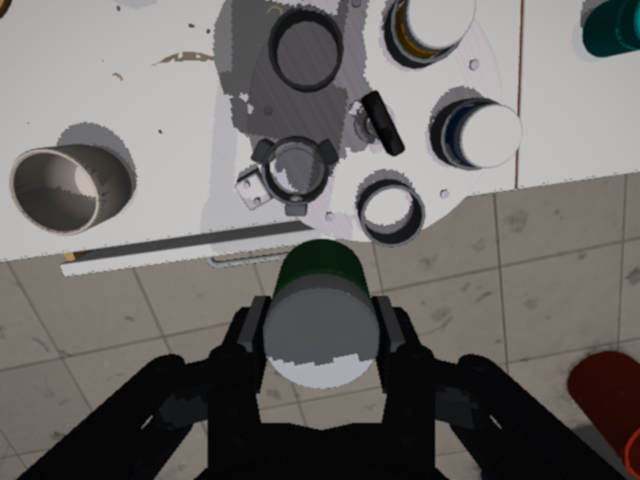

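```bash
python3 - <<'E'
from h import *
from scipy.optimize import least_squares
c=camera_info("wrist"); im,d=grab_frame("wrist")
T=np.array(c["T"]); v,u=np.mgrid[0:480,0:640]
r=np.stack([(u-c["cx"])/c["fx"],-(v-c["cy"])/c["fy"],-np.ones(u.shape)],-1)*d[...,None]
P=(r@T[:3,:3].T+T[:3,3]); P[d==0]=np.nan
def fit(Q,r0=None,g=None):
    f=(lambda p:np.hypot(*(Q[:,:2]-p[:2]).T)-(r0 or p[2]))
    s=least_squares(f,list(g)+[.027],loss="soft_l1",f_scale=.001); return s.x*1000,np.std(s.fun)*1000
g=(.5005,-.167)
D=np.hypot(P[...,0]-g[0],P[...,1]-g[1])
m=(D<.034)&(abs(P[...,2]-.064)<.003); Q=P[m]; print("rim n",len(Q),"z",np.median(Q[:,2]),"fit",fit(Q,None,g))
s=P[(D<.014)]; print("seat z pct",np.nanpercentile(s[:,2],[5,25,50,75,95]))
# other two empty pockets and filled caps -> axis
for n,gg in(("axis wheel",(.4777,-.0897)),):
    D2=np.hypot(P[...,0]-gg[0],P[...,1]-gg[1]); k=(D2<.03)&(P[...,2]>.086)&(P[...,2]<.097); K=P[k]; cc,(w,h),a=cv2.minAreaRect((K[:,:2]*1000).astype(np.float32)); print("knob",len(K),cc,w,h,a,np.median(K[:,2]))
t=state()["tool_pos"]; D3=np.hypot(P[...,0]-t[0],P[...,1]-t[1])
k=(D3<.03)&(abs(P[...,2]-.249)<.004); print("cap",fit(P[k],.0235,t[:2]),cv2.minEnclosingCircle((P[k][:,:2]*1000).astype(np.float32)),t)
J=(D3<.032)&(v<300); J=P[J]; J=J[(J[:,2]<.245)&(J[:,2]>.19)]
for lo in(.19,.2,.21,.22,.23):
    q=J[(J[:,2]>lo)&(J[:,2]<lo+.01)]
    if len(q)>20: print("side",lo,len(q),least_squares(lambda p:np.hypot(*(q[:,:2]-p).T)-.0235,t[:2]).x)
print("lowest jar z",np.nanmin(P[(D3<.03)&(v<330)][:,2]))
q,st=None,state(); print(st["contact_force"])
E
```

```text
rim n 1362 z 0.0644443316289175 fit (array([ 499.93860796, -166.94878251,   27.69693927]), np.float64(2.51609784884124))
seat z pct [0.05045828 0.05110521 0.05159364 0.05211729 0.05280127]
knob 1168 (477.76025390625, -90.45321655273438) 50.18047332763672 12.304450988769531 16.378944396972656 0.0923740395988629
cap (array([ 547.58080471, -155.10254693,   27.        ]), np.float64(6.702231259343466)) ((539.2117919921875, -152.97987365722656), 28.72641372680664) [ 0.54406597 -0.15409471  0.2213074 ]
side 0.19 414 [ 0.54388923 -0.15440723]
side 0.2 574 [ 0.54390114 -0.15445959]
side 0.21 663 [ 0.54390157 -0.15448741]
side 0.22 985 [ 0.54386482 -0.15454692]
side 0.23 848 [ 0.54397198 -0.15460992]
lowest jar z 0.03008830604545376
[ 0.02505123 -0.3922546  -1.21747706]
```

Measurements:
- The rim fit puts the pocket at (0.500,-0.167), z 0.0644. The prediction from the knob axis and bar angle is (0.5003,-0.1672), so they agree.
- The seat plate top reads about 0.051.
- The held jar's axis is at (0.5437,-0.1545) and shows no tilt.

Next I move over the pocket and stop above its mouth.

```bash
python3 -m handwheel '[[[-0.015,-0.005,0,0,0,0],[-0.015,-0.005,0,0,0,0],[-0.0135,-0.0025,0,0,0,0],[0,0,-0.015,0,0,0],[0,0,-0.025,0,0,0],[0,0,-0.025,0,0,0],[0,0,-0.025,0,0,0],[0,0,-0.015,0,0,0],[0,0,-0.006,0,0,0],[0,0,0,0,0,0],[0,0,0,0,0,0],[0,0,0,0,0,0]]]'; python3 - <<'E'
from h import *
c=camera_info("wrist"); im,d=grab_frame("wrist"); cv2.imwrite("pics/w4.png",cv2.resize(im[160:420,160:480],(800,650))[:600])
T=np.array(c["T"]); v,u=np.mgrid[0:480,0:640]
r=np.stack([(u-c["cx"])/c["fx"],-(v-c["cy"])/c["fy"],-np.ones(u.shape)],-1)*d[...,None]
P=(r@T[:3,:3].T+T[:3,3]); P[d==0]=np.nan
from scipy.optimize import least_squares
t=state()["tool_pos"]; D=np.hypot(P[...,0]-t[0],P[...,1]-t[1])
J=P[(D<.028)&(P[...,2]>t[2]-.028)&(P[...,2]<t[2]+.01)&(v<340)]
print(len(J),least_squares(lambda p:np.hypot(*(J[:,:2]-p).T)-.0235,t[:2],loss="soft_l1",f_scale=.001).x,t,state()["contact_force"])
Q=P[(abs(P[...,2]-.0645)<.003)&(np.hypot(P[...,0]-.5,P[...,1]+.167)<.034)]
print(len(Q),Q.min(0),Q.max(0))
E
```

```text
time: 8.28
tool_pos: [0.5017, -0.1671, 0.1121]
tool_rot: [0.001, 0.115, 0.993, -0.001]
contact_force: [0.6, 0.3, -0.4]
gripper_width: 0.525
grasp_force: 61.7
2835 [ 0.50164524 -0.1675478 ] [ 0.50177611 -0.16715974  0.11225015] [ 0.04988899 -0.50159883 -0.79640315]
1662 [ 0.4710113  -0.19672374  0.0615215 ] [ 0.51581716 -0.13328313  0.06677809]
```

View pics/w4.png

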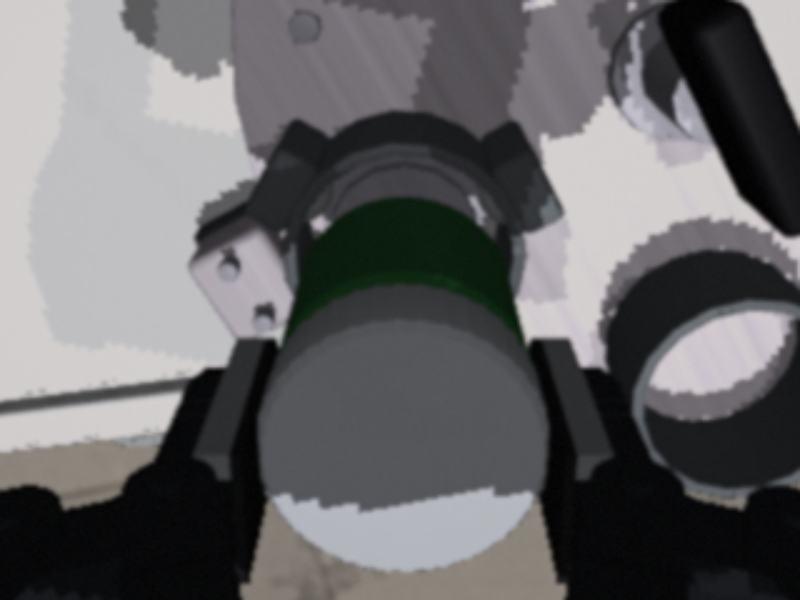

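The jar's green body is centred over the clip pocket, with its lower edge at about (400,200) in the crop. A shift of -1.4 mm in x is still needed, then I go in slowly.

```bash
python3 -m handwheel '[[[-0.0007,0.0002,0,0,0,0],[-0.0007,0.0002,-0.004,0,0,0],[0,0,-0.004,0,0,0],[0,0,-0.004,0,0,0],[0,0,-0.002,0,0,0],[0,0,0,0,0,0],[0,0,0,0,0,0]]]' && python3 -m handwheel '[[[0,0,-0.001,0,0,0],[0,0,-0.001,0,0,0],[0,0,-0.001,0,0,0],[0,0,-0.0005,0,0,0],[0,0,0,0,0,0],[0,0,0,0,0,0]]]'
```

```text
time: 8.92
tool_pos: [0.4989, -0.1661, 0.0959]
tool_rot: [-0.0, 0.115, 0.993, 0.0]
contact_force: [0.7, -0.7, -0.4]
gripper_width: 0.528
grasp_force: 61.7
time: 9.42
tool_pos: [0.4993, -0.1663, 0.093]
tool_rot: [0.0, 0.115, 0.993, -0.0]
contact_force: [1.4, -0.5, 0.3]
gripper_width: 0.528
grasp_force: 61.8
```

```bash
python3 -m handwheel '[[[0.0004,-0.0003,-0.001,0,0,0],[0,0,-0.001,0,0,0],[0,0,0,0,0,0],[0,0,0,0,0,0]]]' && python3 -m handwheel '[[[0,0,-0.001,0,0,0],[0,0,-0.001,0,0,0],[0,0,0,0,0,0],[0,0,0,0,0,0]]]' && python3 -m handwheel '[[[0,0,-0.001,0,0,0],[0,0,0,0,0,0],[0,0,0,0,0,0]]]'
```

```text
time: 9.75
tool_pos: [0.5003, -0.1668, 0.0916]
tool_rot: [0.001, 0.115, 0.993, -0.0]
contact_force: [1.9, -0.3, 2.4]
gripper_width: 0.525
grasp_force: 62.2
time: 10.08
tool_pos: [0.5007, -0.167, 0.0904]
tool_rot: [0.001, 0.115, 0.993, -0.0]
contact_force: [0.6, -0.1, 6.6]
gripper_width: 0.527
grasp_force: 62.7
time: 10.33
tool_pos: [0.5008, -0.1671, 0.0896]
tool_rot: [0.002, 0.115, 0.993, -0.001]
contact_force: [1.0, 0.6, 7.2]
gripper_width: 0.525
grasp_force: 62.8
```

```bash
python3 -m handwheel '[[[0,0,-0.001,0,0,0],[0,0,0,0,0,0],[0,0,0,0,0,0]]]' && python3 -m handwheel '[[[0,0,-0.001,0,0,0],[0,0,0,0,0,0],[0,0,0,0,0,0]]]'
```

```text
time: 10.58
tool_pos: [0.5008, -0.1671, 0.0885]
tool_rot: [0.002, 0.115, 0.993, -0.001]
contact_force: [0.1, -0.2, 7.2]
gripper_width: 0.53
grasp_force: 62.6
time: 10.83
tool_pos: [0.5006, -0.167, 0.0869]
tool_rot: [0.001, 0.115, 0.993, -0.0]
contact_force: [1.1, -0.7, 5.9]
gripper_width: 0.525
grasp_force: 62.6
```

```bash
python3 -m handwheel '[[[0,0,-0.0005,0,0,0],[0,0,-0.0005,0,0,0],[0,0,0,0,0,0],[0,0,0,0,0,0]]]' && python3 -m handwheel '[[[0,0,-0.0005,0,0,0],[0,0,0,0,0,0],[0,0,0,0,0,0]]]'
```

```text
time: 11.17
tool_pos: [0.5003, -0.1669, 0.0856]
tool_rot: [0.001, 0.115, 0.993, -0.0]
contact_force: [0.9, -1.4, 5.8]
gripper_width: 0.525
grasp_force: 62.5
time: 11.42
tool_pos: [0.5003, -0.1669, 0.085]
tool_rot: [0.001, 0.115, 0.993, -0.0]
contact_force: [3.0, -0.6, 4.9]
gripper_width: 0.524
grasp_force: 62.4
```

```bash
for i in 1; do python3 -m handwheel '[[[0,0,-0.0005,0,0,0],[0,0,0,0,0,0],[0,0,0,0,0,0]]]'; done; python3 -m handwheel '[[[0,0,-0.0005,0,0,0],[0,0,0,0,0,0],[0,0,0,0,0,0]]]'; python3 -m handwheel '[[[0,0,-0.0004,0,0,0],[0,0,0,0,0,0],[0,0,0,0,0,0]]]'
```

```text
time: 11.67
tool_pos: [0.4999, -0.1668, 0.0841]
tool_rot: [0.001, 0.115, 0.993, -0.0]
contact_force: [2.6, -1.9, 4.2]
gripper_width: 0.527
grasp_force: 62.2
time: 11.92
tool_pos: [0.4998, -0.1667, 0.0834]
tool_rot: [0.0, 0.115, 0.993, -0.0]
contact_force: [2.2, -2.0, 3.9]
gripper_width: 0.523
grasp_force: 62.2
time: 12.17
tool_pos: [0.4999, -0.1668, 0.0833]
tool_rot: [0.0, 0.115, 0.993, -0.0]
contact_force: [2.1, -1.0, 4.6]
gripper_width: 0.527
grasp_force: 62.3
```

```bash
python3 -m handwheel '[[[0,0,-0.0004,0,0,0],[0,0,0,0,0,0],[0,0,0,0,0,0]]]'; python3 -m handwheel '[[[0,0,-0.0004,0,0,0],[0,0,0,0,0,0],[0,0,0,0,0,0]]]';
```

```text
time: 12.42
tool_pos: [0.5, -0.1668, 0.0832]
tool_rot: [0.0, 0.115, 0.993, -0.0]
contact_force: [2.1, -0.7, 6.8]
gripper_width: 0.529
grasp_force: 62.4
time: 12.67
tool_pos: [0.5001, -0.1669, 0.0832]
tool_rot: [0.001, 0.115, 0.993, -0.0]
contact_force: [1.2, -1.4, 8.2]
gripper_width: 0.525
grasp_force: 62.5
```

```bash
python3 -m handwheel '[[[0,0,-0.0004,0,0,0],[0,0,0,0,0,0],[0,0,0,0,0,0]]]'
```

```text
time: 12.92
tool_pos: [0.5002, -0.1669, 0.0829]
tool_rot: [0.001, 0.115, 0.993, -0.0]
contact_force: [1.0, -1.0, 8.8]
gripper_width: 0.523
grasp_force: 62.9
```

```bash
python3 -m handwheel '[[[0,0,-0.0004,0,0,0],[0,0,-0.0004,0,0,0],[0,0,0,0,0,0],[0,0,0,0,0,0]]]'; python3 -m handwheel '[[[0,0,-0.0004,0,0,0],[0,0,0,0,0,0],[0,0,0,0,0,0]]]'
```

```text
time: 13.25
tool_pos: [0.5004, -0.1669, 0.0828]
tool_rot: [0.001, 0.115, 0.993, -0.0]
contact_force: [-0.3, 0.1, 12.4]
gripper_width: 0.528
grasp_force: 62.9
time: 13.5
tool_pos: [0.5004, -0.1669, 0.0828]
tool_rot: [0.001, 0.115, 0.993, -0.0]
contact_force: [-0.7, -0.1, 14.1]
gripper_width: 0.53
grasp_force: 63.1
```

```bash
python3 -m handwheel '[[[0,0,-0.0004,0,0,0],[0,0,0,0,0,0],[0,0,0,0,0,0]]]'; python3 -m handwheel '[[[0,0,-0.0003,0,0,0],[0,0,0,0,0,0],[0,0,0,0,0,0],[0,0,0,0,0,0]]]'
```

```text
time: 13.75
tool_pos: [0.5005, -0.1669, 0.0825]
tool_rot: [0.001, 0.115, 0.993, -0.0]
contact_force: [-1.4, 0.1, 15.4]
gripper_width: 0.52
grasp_force: 63.4
time: 14.08
tool_pos: [0.5005, -0.1669, 0.0825]
tool_rot: [0.001, 0.115, 0.993, -0.0]
contact_force: [-1.1, -0.1, 15.4]
gripper_width: 0.529
grasp_force: 63.4
```

```bash
python3 -m handwheel '[[[0,0,-0.0004,0,0,0],[0,0,0,0,0,0],[0,0,0,0,0,0],[0,0,0,0,0,0]]]'
```

```text
time: 14.42
tool_pos: [0.5007, -0.1669, 0.0825]
tool_rot: [0.001, 0.115, 0.993, -0.0]
contact_force: [-2.1, 0.8, 17.8]
gripper_width: 0.523
grasp_force: 63.6
```

```bash
python3 -m handwheel '[[[0,0,0.0008,0,0,0],[0,0,0.0008,0,0,0],[0,0,0,0,0,0]]]'; python3 -m handwheel '[[[0,0,0,0,0,0],[0,0,0,0,0,0],[0,0,0,0,0,0],[0,0,0,0,0,0],[0,0,0,0,0,0],[0,0,0,0,0,0]]]' 0.8
```

```text
time: 14.67
tool_pos: [0.5003, -0.1668, 0.0826]
tool_rot: [0.001, 0.115, 0.993, -0.0]
contact_force: [-0.2, -1.0, 10.6]
gripper_width: 0.521
grasp_force: 62.8
time: 15.17
tool_pos: [0.499, -0.1662, 0.0803]
tool_rot: [-0.001, 0.115, 0.993, 0.0]
contact_force: [0.1, -0.3, 0.2]
gripper_width: 0.8
grasp_force: 0.0
```

```bash
python3 -m handwheel '[[[0,0,0.01,0,0,0],[0,0,0.025,0,0,0],[0,0,0.03,0,0,0],[0,0,0.03,0,0,0],[0,0,0.03,0,0,0],[-0.0043,0.0152,0,0,0,5.9],[-0.0043,0.0152,0,0,0,5.9],[-0.0043,0.0152,0,0,0,5.9],[-0.0043,0.0152,0,0,0,5.9],[-0.0043,0.0152,0,0,0,6],[0,0,0,0,0,0],[0,0,0,0,0,0],[0,0,0,0,0,0]]]' 0.45; python3 - <<'E'
from h import *
c=camera_info("wrist"); im,d=grab_frame("wrist"); cv2.imwrite("pics/w5.png",im)
T=np.array(c["T"]); v,u=np.mgrid[0:480,0:640]
r=np.stack([(u-c["cx"])/c["fx"],-(v-c["cy"])/c["fy"],-np.ones(u.shape)],-1)*d[...,None]
P=(r@T[:3,:3].T+T[:3,3]); P[d==0]=np.nan
D=np.hypot(P[...,0]-.5003,P[...,1]+.167); K=P[(D<.035)&(P[...,2]>.1)&(P[...,2]<.125)]
if len(K): K=K[K[:,2]>np.percentile(K[:,2],90)-.004]; print("jar top",len(K),np.median(K,0),cv2.minEnclosingCircle((K[:,:2]*1000).astype(np.float32)))
D=np.hypot(P[...,0]-.4777,P[...,1]+.0902); K=P[(D<.03)&(abs(P[...,2]-.092)<.004)]
print("knob",len(K),cv2.minAreaRect((K[:,:2]*1000).astype(np.float32)) if len(K) else 0)
s=state(); q=s["tool_rot"]; n=q[1:]; print(s["tool_pos"],q,"y axis deg",np.degrees(np.arctan2(2*n[1]*n[1]-1,2*n[0]*n[1])),s["joint_pos"])
E
```

```text
time: 16.25
tool_pos: [0.4783, -0.0909, 0.2066]
tool_rot: [0.0, -0.142, 0.99, -0.0]
contact_force: [0.0, -0.2, 0.1]
gripper_width: 0.451
grasp_force: 0.0
jar top 3091 [ 0.49795764 -0.16616929  0.11102624] ((499.28741455078125, -166.39639282226562), 23.542078018188477)
knob 967 ((477.531494140625, -90.54997253417969), (49.92156982421875, 11.952895164489746), 16.600740432739258)
[ 0.47830998 -0.09108315  0.20643885] [ 2.18367300e-04 -1.41531168e-01  9.89933738e-01 -2.75331508e-04] y axis deg 106.27291902577927 [-3.40995813e-01 -2.71756858e-01  1.95379107e+00 -2.86623608e-04
  1.45891592e+00 -2.19577621e+00]
```

View pics/w5.png

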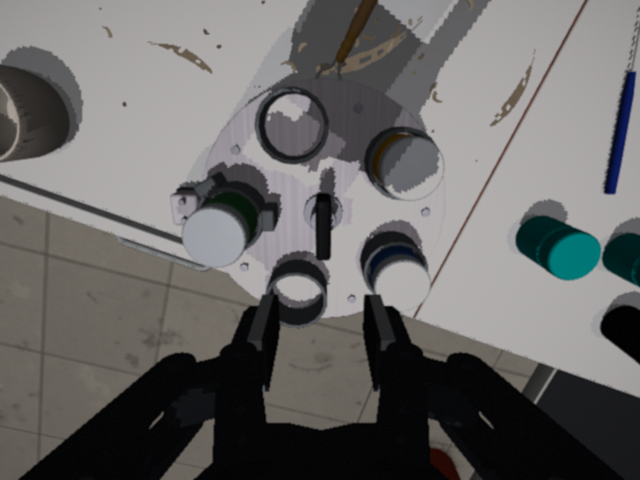

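The jar (top at (217,233) in the picture) stands home, with its top at 0.111 m, so its underside is about 19 mm above the floor. The knob bar at (323,225) lies midway between the fingers and parallel to the pads, so I'll go down and grip it.

```bash
python3 -m handwheel '[[[-0.0006,0.0005,-0.015,0,0,0],[0,0,-0.025,0,0,0],[0,0,-0.03,0,0,0],[0,0,-0.03,0,0,0],[0,0,-0.025,0,0,0],[0,0,-0.012,0,0,0],[0,0,-0.005,0,0,0],[0,0,0,0,0,0],[0,0,0,0,0,0]]]' 0.45 && python3 -m handwheel '[[[0,0,0,0,0,0],[0,0,0,0,0,0],[0,0,0,0,0,0],[0,0,0,0,0,0],[0,0,0,0,0,0],[0,0,0,0,0,0],[0,0,0,0,0,0]]]' 0
```

```text
time: 17.05
tool_pos: [0.4785, -0.0906, 0.0654]
tool_rot: [0.001, -0.142, 0.99, -0.0]
contact_force: [-0.7, -0.7, 0.5]
gripper_width: 0.453
grasp_force: 0.0
time: 17.63
tool_pos: [0.4787, -0.0893, 0.0664]
tool_rot: [0.001, -0.142, 0.99, 0.001]
contact_force: [-2.5, 4.4, 8.0]
gripper_width: 0.129
grasp_force: 63.8
```

```bash
python3 -m handwheel '[[[0,0,0,0,0,-4],[0,0,0,0,0,-4],[0,0,0,0,0,-4],[0,0,0,0,0,-4],[0,0,0,0,0,-4],[0,0,0,0,0,-4],[0,0,0,0,0,-4],[0,0,0,0,0,-4],[0,0,0,0,0,-4],[0,0,0,0,0,-4],[0,0,0,0,0,-4],[0,0,0,0,0,-4],[0,0,0,0,0,-4],[0,0,0,0,0,-4],[0,0,0,0,0,-4],[0,0,0,0,0,-4],[0,0,0,0,0,-4],[0,0,0,0,0,-4]]]'; python3 -m handwheel '[[[0,0,0,0,0,0],[0,0,0,0,0,0],[0,0,0,0,0,0],[0,0,0,0,0,0]]]'
```

```text
time: 19.13
tool_pos: [0.478, -0.0911, 0.0665]
tool_rot: [0.001, 0.468, 0.884, -0.001]
contact_force: [-6.4, -1.3, 8.6]
gripper_width: 0.128
grasp_force: 63.3
time: 19.47
tool_pos: [0.478, -0.0911, 0.0664]
tool_rot: [0.001, 0.467, 0.884, -0.001]
contact_force: [-5.7, -1.8, 8.0]
gripper_width: 0.126
grasp_force: 63.3
```

```bash
python3 -m handwheel '[[[0,0,0,0,0,0],[0,0,0,0,0,0],[0,0,0,0,0,0],[0,0,0,0,0,0],[0,0,0,0,0,0]]]' 0.45 && python3 -m handwheel '[[[0,0,0.01,0,0,0],[0,0,0.025,0,0,0],[0,0,0.03,0,0,0],[0,0,0.03,0,0,0],[0,0,0.03,0,0,0],[0,0,0.02,0,0,0],[0,0,0,0,0,0],[0,0,0,0,0,0],[0,0,0,0,0,0]]]'; python3 - <<'E'
from h import *
c=camera_info("wrist"); im,d=grab_frame("wrist"); cv2.imwrite("pics/w6.png",im)
T=np.array(c["T"]); v,u=np.mgrid[0:480,0:640]
r=np.stack([(u-c["cx"])/c["fx"],-(v-c["cy"])/c["fy"],-np.ones(u.shape)],-1)*d[...,None]
P=(r@T[:3,:3].T+T[:3,3]); P[d==0]=np.nan
D=np.hypot(P[...,0]-.4776,P[...,1]+.0905); K=P[(D<.03)&(abs(P[...,2]-.092)<.004)]
print("knob",len(K),cv2.minAreaRect((K[:,:2]*1000).astype(np.float32)) if len(K) else 0)
K=P[(D<.115)&(P[...,2]>.105)&(P[...,2]<.118)]; 
if len(K): print("jar top",len(K),np.median(K,0),cv2.minEnclosingCircle((K[:,:2]*1000).astype(np.float32)))
a=np.radians(-73.5-72); print("expected",.4776+.08*np.cos(a),-.0905+.08*np.sin(a)); print(state()["contact_force"],state()["tool_pos"])
E
```

```text
time: 19.88
tool_pos: [0.4774, -0.0899, 0.0639]
tool_rot: [-0.0, 0.467, 0.885, 0.0]
contact_force: [-0.1, 0.4, -0.7]
gripper_width: 0.456
grasp_force: 0.0
time: 20.63
tool_pos: [0.4769, -0.0898, 0.2081]
tool_rot: [-0.001, 0.467, 0.884, -0.0]
contact_force: [0.1, 0.1, -1.1]
gripper_width: 0.455
grasp_force: 0.0
knob 899 ((477.1435241699219, -89.7276611328125), (11.181257247924805, 48.639320373535156), 34.16008377075195)
jar top 3126 [ 0.41158616 -0.13262113  0.11105389] ((411.6554260253906, -134.4626922607422), 23.481096267700195)
expected 0.41166990491023875 -0.13581249895398662
[ 0.55904551 -0.10590454 -0.05334773] [ 0.4765386  -0.0896464   0.20730901]
```

View pics/w6.png

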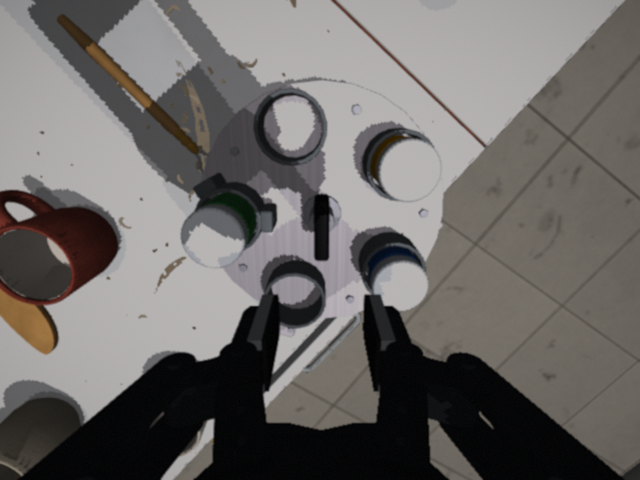

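The wheel has turned 72°: the bar went from 106.6° to 34.2°. The jar at (215,237) is still home in its pocket, its top unchanged at 0.111 m, and the gripper is clear, so I'm handing in.

```bash
python3 -c "
from plant import *
print(job_done())"
```

```text
the job is handed in; nothing more can be done
None
```

The job is handed in, and the hand-in gave no verdict: the jar was pressed home at about 15 to 18 N at the wrist, the carousel turned one click clockwise (about 72° measured) and let go, with the jar still home and the gripper clear.

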